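Shake a broken test bar out of the slotted box into the parts dish

ROBOT

A 6-joint arm with a two-finger parallel gripper is mounted at the origin on the work surface; the furniture and walls round the work are solid. World frame = base frame: x ahead of the robot, y to its left, z up, the work surface at z = 0. Lengths are in m, angles in rad, forces in N, time in s.
With the tool pointing down it reaches from about 0.275 to 0.825 m from the base axis. Payload 5.2 kg.
Tool frame: the origin (TCP) lies midway between the tips of the shut fingers; the grasp point (between the pads) lies bot.grasp_offset behind it (bot.grasp_offset is the distance from the TCP to the grasp point, in m); z points along the fingers, y is the line along which they close (so a half turn about z gives the same grasp; the last joint's range is limited). The gripper opens to 93 mm and grips with 3 to 60 N. Pads are 15 mm wide; open, the fingers measure 128 mm over their backs; the gripper's body (75 mm by 188 mm) begins 65 mm behind the grasp point.
Start: joints at [-1.505, 0.259, 1.535, -0, 1.348, -0.203], TCP at [0.146, -0.53, 0.219] pointing down, gripper open.
Joint ranges: [-3.14, 3.14], [-0.91, 2.08], [0.19, 2.58], [-1.22, 4.36], [0.22, 2.71], [-3.12, 3.12]. Speed limits (rad/s): [2.57, 2.57, 3.14, 3.14, 3.14, 3.14].

INTERFACE

Orientations are given as a unit quaternion [w, x, y, z].
In Python, from bench import bot gives the robot as it stands. The module is installed in compiled form; this text tells all that it offers.
- The arm moves only by the tool play_rows, never from a script. Its argument "plan" is a list of rows, each a list of 6 numbers: the shift along the tool's x, y, z normalised to -1 to 1, where 1 is 30 mm, then the turn, a rotation vector about the tool's x, y, z normalised to -1 to 1, where 1 is 0.08 rad. A call has 1 to 5 rows; each row shifts and turns the commanded pose from where the row before left it, along the tool's axes as they then stand; what a row does not reach is not made up. A row lasts 1/12 s, in which the tool goes at most 41.7 mm and 7.16 degrees, less where a joint would pass 70% of its speed; a pose out of reach is approached as far as the arm can. A call with a number of a shift or a turn outside -1 to 1 is refused whole. A call with a gripper value outside its range is refused whole. "jaw" is the finger opening in mm, from 0 to 93, set as the call begins (left out, the last holds). The fingers move at their own pace and stop on an object; "force" is the grip in N (left out, the last holds). Time passes only in rows, so rows that do not move let the fingers close. It gives the time, the measured TCP pose, the force, the opening and the grip force at its end, in the units of the state.
- bot.observe(): the state, without advancing time (a new reading comes with each control period).
- bot.capture(name): name is "side" or "top"; returns a dict with "pixels" (400x640x3 uint8, red, green, blue), "range_z" (400x640 float32, m along the optical axis (not along the pixel's ray), 0 where there is no reading), "mtx" (3x3 intrinsics, pixels), "k1" (the pictures are not rectified: a ray, as slopes to the right and down, at radius r is drawn at 1 + k1 r^2 times it, then the intrinsics apply), "position" and "orientation" of the camera in the world. Camera axes: x right, y up, looking along -z (the intrinsics and any distortion apply to the point x, -y, -z); pixel columns grow to the right and rows downward; lengths in m; the calibration is good to about 2 mm. A picture is of the moment at which its call begins.
- bot.job_done(): hands the job in; it is judged then, once.
The state is a dict: "time_s": time; "joints": joint angles; "joint_velocities": joint speeds; "effort": joint torques, N m; "tcp_pos": TCP position; "tcp_rot": TCP orientation; "wrist_force": force on the tool from outside, world axes, zero at the start; "torque": the same for the moment, N m; "finger_gap": finger opening in m; "gripper_force": force on a finger pad.
Only numpy, scipy, OpenCV 4.12 (cv2) and the standard library are available. Lean on these libraries where they do the work, as an engineer would, in place of code of your own. Each camera call takes 0.05 s, during which the arm holds its last target. There are 200 camera calls.

TASK

The broken half of an impact test bar was posted into the longer of the two slotted metal boxes, which now stands turned over with its slot underneath. Pick that box up and keep it level until it is over the round steel dish, then tip its slot end down, shaking and rocking it there until the piece of bar falls out through the slot into the dish. Stand the box back on the bench clear of the dish, slot side down as it was, and leave the dish and the shorter box where they are.

Things in the scene. Friction and masses are not known exactly. Their poses are not given: they have to be found in the camera images.
- long_box: The longer slotted box: closed, plain aluminium, clear top plate, 112 (x) x 42 (y) x 40 mm, walls and floor 4 mm, 0.26 kg, loose, standing slot side down. Origin: centre of its underside; z up. Slot end = its -x end, pointing roughly to the robot's right at first; a small lug sticks out 20 mm on that end. Slot in the floor: x = -52 to -30 mm, 34 mm across y. Grip across the 42 mm near the middle.
- bar: Half of a broken steel test bar, 28 (x) x 10 x 10 mm, 22 g, one end dark; origin: centre of its first underside. Starts flat, at any angle, on the long box's floor between the middle and the end away from the slot. Slides at 19 to 26 degrees of tilt. Across the slot it drops out; endways it bridges or wedges until shaken or rocked between 40 degrees and level. Not the other half on the bench.
- dish: Round shallow steel parts dish, 133 mm across the rim, 22 mm high, flat bottom 104 mm across and 2 mm thick, sloping wall; loose on the bench, 0.3 kg. Origin: centre of its underside.
- short_box: A shorter, empty box of the same make, 76 mm long (x), 42 mm wide, 40 mm high, to be left alone. Origin: centre of its underside; lug at its -x end.
Not all that is in view belongs to the job. What is shaped like the dish but pink is not meant.

How it is judged:
By the outcome, as a careful person would: the job done as asked, in the order asked, and still so for the second after the job is handed in, with the robot touching nothing.
It also fails if it takes over 54 s, if anything falls off the work surface, if the arm or the gripper's body presses on something with over 40 N, if the wrist force passes 120 N, or if a joint passes its speed limit or range.

## Working session

There is one attempt and no reset: what is moved stays moved. The work goes in short steps, Python scripts to look and compute and a tool call to move; the robot and the scene stay as the last step left them, time stands still between calls to the robot, and variables do not carry over. Pictures are saved under pics/ and viewed, at most 10 in all, crops included, and the job is handed in when it is done.

Besides the shell and the picture viewer there is one more tool, called after "Emit:" as name(argument=value, ...), one argument or row to a line, values as JSON. play_rows: Moves the arm, as the interface text tells. Its arguments: {"type":"object","properties":{"plan":{"type":"array","items":{"type":"array","items":{"type":"number"}}},"jaw":{"type":"number"},"force":{"type":"number"}},"required":["plan"]}

```bash
mkdir -p pics; cat > h.py <<'E'
import numpy as np,cv2
from scipy.spatial.transform import Rotation as R
from bench import bot
def cap(n):
    c=bot.capture(n); c['R']=R.from_quat(np.roll(c['orientation'],-1)).as_matrix(); return c
def slopes(c,u,v):
    K=c['mtx']; x=(np.asarray(u,float)-K[0,2])/K[0,0]; y=(np.asarray(v,float)-K[1,2])/K[1,1]
    a,b=x.copy(),y.copy()
    for _ in range(20):
        s=1+c['k1']*(a*a+b*b); a,b=x/s,y/s
    return a,b
def pts(c,u,v,z=None):
    "world points: by depth, or on plane z"
    a,b=slopes(c,u,v); d=np.stack([a,-b,-np.ones_like(a)],-1)@c['R'].T
    p=np.asarray(c['position'])
    if z is None: t=c['range_z'][np.asarray(v,int),np.asarray(u,int)]
    else: t=(z-p[2])/d[...,2]
    return p+d*t[...,None]
def save(c,name,box=None,s=1):
    im=cv2.cvtColor(c['pixels'],cv2.COLOR_RGB2BGR)
    if box: im=im[box[1]:box[3],box[0]:box[2]]
    cv2.imwrite('pics/'+name,cv2.resize(im,None,fx=s,fy=s,interpolation=cv2.INTER_CUBIC))
E
python3 - <<'E'
from h import *
for n in('top','side'):
    c=cap(n); save(c,n+'0.png'); np.save(n+'.npy',c,allow_pickle=True); print(n,c['position'],c['R'].round(2).tolist(),c['mtx'][0,0])
print(bot.observe(),bot.grasp_offset)
E
```

```text
top [0.39705753 0.01059381 1.0713992 ] [[-0.02, 1.0, -0.07], [-1.0, -0.02, -0.01], [-0.01, 0.07, 1.0]] 426.8314374794144
side [0.60856769 0.53239452 0.8475045 ] [[-0.98, -0.16, 0.13], [0.21, -0.81, 0.55], [0.02, 0.56, 0.83]] 495.1179951341797
{'time_s': 0.1, 'joints': array([-1.50481033e+00,  2.59300661e-01,  1.53595755e+00,  3.37194834e-05,
        1.34795446e+00, -2.02812502e-01]), 'joint_velocities': array([-0.00014405, -0.00247382, -0.00125838,  0.00012721, -0.00024124,
        0.00072489]), 'effort': array([ 1.29561206e-03, -4.38209009e+01, -2.84643656e+01,  7.19495444e-02,
        3.62584961e-02, -4.66028223e-05]), 'tcp_pos': array([ 0.14606175, -0.52976668,  0.21789083]), 'tcp_rot': array([-8.06994075e-04,  9.90982184e-01,  1.33991250e-01,  7.17737663e-05]), 'wrist_force': array([ 0.44707954,  0.3926251 , -0.77400146]), 'torque': array([ 0.02665988, -0.0193939 ,  0.05142902]), 'gripper_force': 0.0, 'finger_gap': 0.09329461082680655} 0.0188
```

View pics/top0.png

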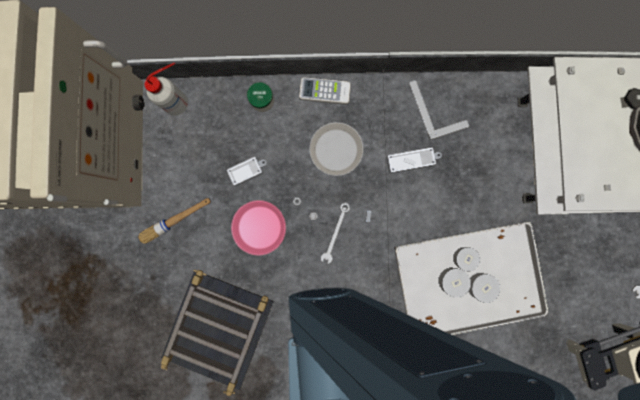

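View pics/side0.png

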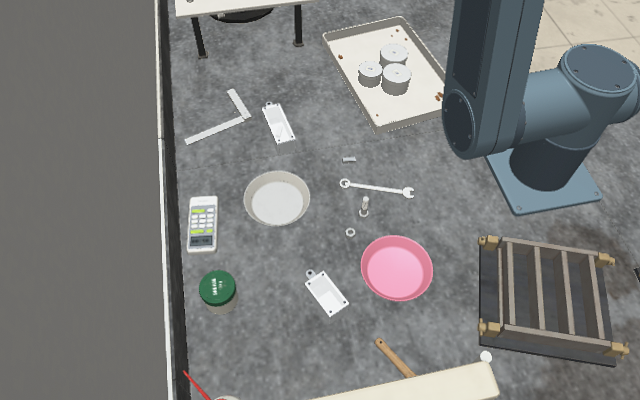

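The top view shows two slotted boxes, at (413,160) (the longer, lug on the right) and (244,170) (the shorter). The steel dish is at (336,149), the pink decoy at (258,228), and the other bar half at (368,216). The side view shows the same: long box (278,123), short box (326,293), dish (277,200). I choose the box at (413,160) and the dish at (336,149).

```bash
cat > m.py <<'E'
from h import *
c=np.load('top.npy',allow_pickle=True).item()
save(c,'crop.png',(295,110,455,210),5)
vv,uu=np.mgrid[0:400,0:640]; P=pts(c,uu,vv)
def rect(m,name):
    q=P[m][:,:2].astype(np.float32); r=cv2.minAreaRect(q); print(name,m.sum(),np.round(r[0],4),np.round(r[1],4),round(r[2],1),np.round(P[m].mean(0),4))
    return r
def reg(u0,v0,u1,v1,z0,z1): return (uu>=u0)&(uu<u1)&(vv>=v0)&(vv<v1)&(P[...,2]>z0)&(P[...,2]<z1)
r=rect(reg(380,140,450,182,.034,.06),'long'); print(cv2.boxPoints(r).round(4).tolist())
rect(reg(380,140,450,182,.008,.06),'long+lug')
rect(reg(222,150,272,190,.034,.06),'short')
m=reg(300,112,372,185,.012,.05); print('dish',cv2.minEnclosingCircle(P[m][:,:2].astype(np.float32)),P[m][:,2].max())
m=reg(320,135,352,165,-.02,.05); print('dishfloor z',np.median(P[m][:,2]))
m=reg(300,200,390,260,-.02,.08); print('bench z',np.median(P[m][:,2]))
# dark edge near lug
m=reg(433,145,450,170,.008,.034); print('lug',P[m].mean(0) if m.any() else None)
E
python3 m.py
```

```text
long 804 [ 0.5361 -0.2175] [0.0426 0.131 ] 9.3 [ 0.5344 -0.2091  0.0398]
[[0.5045999884605408, -0.15629999339580536], [0.525600016117096, -0.2856000065803528], [0.5676000118255615, -0.27880001068115234], [0.5465999841690063, -0.14949999749660492]]
long+lug 908 [ 0.5362 -0.2181] [0.0426 0.1324] 9.2 [ 0.5338 -0.21    0.0381]
short 534 [0.5196 0.1922] [0.0426 0.0941] 24.3 [0.5157 0.1997 0.0396]
dish ((0.5676022171974182, -0.02516401745378971), 0.06677158921957016) 0.026409531664077113
dishfloor z 0.0012255905785647503
bench z -5.618699950526995e-05
lug [ 0.54555207 -0.27517445  0.03115362]
```

View pics/crop.png

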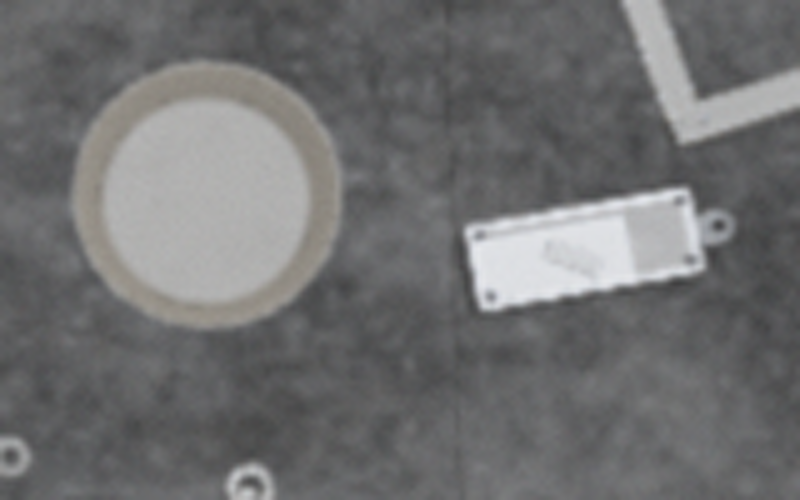

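The crop shows the clear top plate, the slot at the right end by the lug (718,226), and the bar half at (572,258) inside. So this is the long box, measured at 42 x 112 (+20) mm and 40 mm high. Its centre is about (0.5345,-0.208), and the dish centre is (0.5676,-0.025).

```bash
cat > goal.py <<'E'
import sys; from h import *
def go(t,h=(-.160,.987),tilt=0):
    "shift/turn in row units to reach TCP t, tool x along -h(box -x), tool z down, tilt deg slot end down"
    s=bot.observe(); Rt=R.from_quat(np.roll(s['tcp_rot'],-1)); h=np.array([*h,0])/np.hypot(*h); up=np.array([0,0,1.])
    a=np.radians(tilt); bx=np.cos(a)*h+np.sin(a)*up; bz=-np.sin(a)*h+np.cos(a)*up
    M=np.array([SG*bx,np.cross(-bz,SG*bx),-bz]).T
    d=np.array(t)-s['tcp_pos']
    print('t',round(s['time_s'],2),'pos',s['tcp_pos'].round(4),'err world mm',(d*1e3).round(1),'shift units',(Rt.inv().apply(d)/.03).round(2),'turn units',((Rt.inv()*R.from_matrix(M)).as_rotvec()/.08).round(2),'gap',round(s['finger_gap'],4),'gf',round(s['gripper_force'],1),'F',s['wrist_force'].round(1))
SG=1
E
python3 - <<'E'
import goal; from h import *
for s in(1,-1):
    goal.SG=s; goal.go((.5345,-.208,.12))
c=np.load('top.npy',allow_pickle=True).item()
vv,uu=np.mgrid[0:400,0:640]; P=pts(c,uu,vv)
for n,b in dict(tray=(400,230,545,330),table=(530,60,640,212),ruler=(410,80,470,138)).items():
    q=P[b[1]:b[3],b[0]:b[2]].reshape(-1,3); q=q[q[:,2]>.004] if n=='ruler' else q[q[:,2]>.015]; print(n,q.min(0).round(3),q.max(0).round(3))
E
```

```text
t 0.1 pos [ 0.1461 -0.5298  0.2179] err world mm [388.4 321.8 -97.9] shift units [15.33 -6.9   3.28] turn units [-1.000e-02 -2.000e-02 -1.828e+01] gap 0.0933 gf 0.0 F [ 0.4  0.4 -0.8]
t 0.1 pos [ 0.1461 -0.5298  0.2179] err world mm [388.4 321.8 -97.9] shift units [15.33 -6.9   3.28] turn units [-2.000e-02  1.000e-02  2.099e+01] gap 0.0933 gf 0.0 F [ 0.4  0.4 -0.8]
tray [ 0.118 -0.535  0.015] [0.397 0.011 1.071]
table [ 0.396 -0.709  0.031] [0.77  0.011 1.071]
ruler [ 0.397 -0.37   0.004] [0.743 0.011 1.071]
```

Emit:
play_rows(
  plan=[
    [0.25, -0.95, 0, 0, 0, 0],
    [0.25, -0.95, 0, 0, 0, 0],
    [0.25, -0.95, 0, 0, 0, 0],
    [0.25, -0.95, 0, 0, 0, 0],
    [0.98, -0.2, 0, 0, 0, 0],
  ],
  jaw=80,
)

```text
time_s: 0.52
tcp_pos: [0.169, -0.3953, 0.218]
tcp_rot: [-0.002, 0.991, 0.133, -0.001]
wrist_force: [1.2, -1.3, -0.3]
finger_gap: 0.0803
gripper_force: 0.0
```

Emit:
play_rows(
  plan=[
    [0.98, -0.2, 0, 0, 0, 0],
    [0.98, -0.2, 0, 0, 0, 0],
    [0.98, -0.2, 0, 0, 0, 0],
    [0.98, -0.2, 0, 0, 0, 0],
    [0.98, -0.2, 0, 0, 0, 0],
  ],
)

```text
time_s: 0.93
tcp_pos: [0.3062, -0.3297, 0.2185]
tcp_rot: [-0.0, 0.991, 0.134, -0.0]
wrist_force: [-0.8, 0.2, 0.3]
finger_gap: 0.0799
gripper_force: 0.0
```

Emit:
play_rows(
  plan=[
    [0.98, -0.2, 0, 0, 0, 0],
    [0.98, -0.2, 0, 0, 0, 0],
    [0.98, -0.2, 0, 0, 0, 0],
    [0.98, -0.2, 0, 0, 0, 0],
    [0.98, -0.2, 0, 0, 0, 0],
  ],
)

```text
time_s: 1.35
tcp_pos: [0.44, -0.2617, 0.2183]
tcp_rot: [-0.0, 0.991, 0.134, -0.0]
wrist_force: [0.9, -0.2, 0.2]
finger_gap: 0.0797
gripper_force: 0.0
```

Emit:
play_rows(
  plan=[
    [0, 0, 0, 0, 0, -1],
    [0, 0, 0, 0, 0, -1],
    [0, 0, 0, 0, 0, -1],
    [0, 0, 0, 0, 0, -1],
    [0, 0, 0, 0, 0, -1],
  ],
)

```text
time_s: 1.77
tcp_pos: [0.4389, -0.2625, 0.2182]
tcp_rot: [-0.0, 0.944, 0.33, -0.0]
wrist_force: [0.4, -0.3, 0.6]
finger_gap: 0.08
gripper_force: 0.0
```

Emit:
play_rows(
  plan=[
    [0, 0, 0, 0, 0, -1],
    [0, 0, 0, 0, 0, -1],
    [0, 0, 0, 0, 0, -1],
    [0, 0, 0, 0, 0, -1],
    [0, 0, 0, 0, 0, -1],
  ],
)

```text
time_s: 2.18
tcp_pos: [0.4387, -0.2626, 0.2182]
tcp_rot: [-0.001, 0.86, 0.511, -0.0]
wrist_force: [-0.1, 0.4, -0.6]
finger_gap: 0.0799
gripper_force: 0.0
```

Emit:
play_rows(
  plan=[
    [0, 0, 0, 0, 0, -1],
    [0, 0, 0, 0, 0, -1],
    [0, 0, 0, 0, 0, -1],
    [0, 0, 0, 0, 0, -1],
    [0, 0, 0, 0, 0, -1],
  ],
)

```text
time_s: 2.6
tcp_pos: [0.4388, -0.2626, 0.2182]
tcp_rot: [-0.001, 0.741, 0.672, -0.0]
wrist_force: [0.3, 1.1, 0.2]
finger_gap: 0.0802
gripper_force: 0.0
```

```bash
python3 -c "
import goal;goal.go((.5345,-.208,.10))"
```

```text
t 2.6 pos [ 0.4388 -0.2626  0.2182] err world mm [  95.7   54.6 -118.2] shift units [2.12 3.   3.94] turn units [-0.01 -0.01 -3.23] gap 0.0802 gf 0.0 F [0.3 1.1 0.2]
```

Emit:
play_rows(
  plan=[
    [0.53, 0.75, 0, 0, 0, 0],
    [0.53, 0.75, 0, 0, 0, 0],
    [0.53, 0.75, 0.5, 0, 0, 0],
    [0.53, 0.75, 1, 0, 0, 0],
    [0, 0, 0.9, 0, 0, -1],
  ],
)

```text
time_s: 3.02
tcp_pos: [0.5389, -0.2068, 0.1461]
tcp_rot: [0.001, 0.714, 0.7, 0.001]
wrist_force: [0.1, 0.6, -1.3]
finger_gap: 0.0801
gripper_force: 0.0
```

Emit:
play_rows(
  plan=[
    [0, 0, 0.9, 0, 0, -1],
    [0, 0, 0.6, 0, 0, -1],
    [0, 0, 0, 0, 0, -0.2],
    [0, 0, 0, 0, 0, 0],
  ],
)

```text
time_s: 3.35
tcp_pos: [0.5342, -0.2082, 0.1006]
tcp_rot: [-0.002, 0.651, 0.759, -0.0]
wrist_force: [-0.5, -0.1, 0.9]
finger_gap: 0.0802
gripper_force: 0.0
```

```bash
python3 -c "
import goal;goal.go((.5345,-.208,.008))
from h import *
c=cap('side'); save(c,'s1.png',(220,60,340,150),6)"
```

```text
t 3.35 pos [ 0.5342 -0.2082  0.1006] err world mm [  0.3   0.2 -92.6] shift units [-0.    0.02  3.09] turn units [-0.03 -0.03 -0.1 ] gap 0.0802 gf 0.0 F [-0.5 -0.1  0.9]
```

View pics/s1.png

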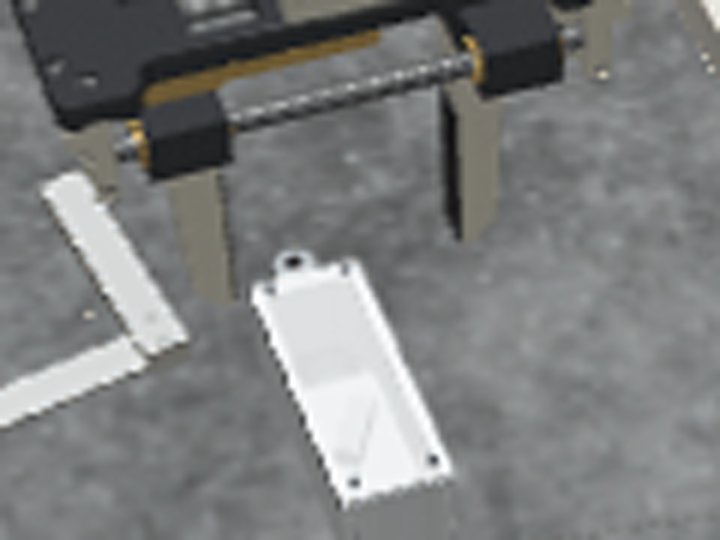

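The fingers, at (205,300) and (480,240), straddle the box at (350,380), and the ruler is clear of them. Descending.

Emit:
play_rows(
  plan=[
    [0, 0, 0.8, 0, 0, -0.1],
    [0, 0, 0.8, 0, 0, 0],
    [0, 0, 0.8, 0, 0, 0],
    [0, 0, 0.45, 0, 0, 0],
    [0, 0, 0.2, 0, 0, 0],
  ],
)

```text
time_s: 3.82
tcp_pos: [0.535, -0.209, 0.0099]
tcp_rot: [-0.0, 0.648, 0.761, 0.0]
wrist_force: [-0.6, 0.4, 0.4]
finger_gap: 0.0803
gripper_force: 0.0
```

Emit:
play_rows(
  plan=[
    [0, 0, 0, 0, 0, 0],
    [0, 0, 0, 0, 0, 0],
    [0, 0, 0, 0, 0, 0],
    [0, 0, 0, 0, 0, 0],
    [0, 0, 0, 0, 0, 0],
  ],
  jaw=30,
  force=45,
)

```text
time_s: 4.23
tcp_pos: [0.5358, -0.2092, 0.0114]
tcp_rot: [0.001, 0.648, 0.762, 0.0]
wrist_force: [0.1, 0.2, -0.7]
finger_gap: 0.0514
gripper_force: 0.0
```

```bash
python3 -c "
import goal;goal.go((.5345,-.208,.008))"
```

```text
t 4.23 pos [ 0.5358 -0.2092  0.0114] err world mm [-1.3  1.2 -3.4] shift units [ 0.05 -0.04  0.11] turn units [0.02 0.02 0.01] gap 0.0514 gf 0.0 F [ 0.1  0.2 -0.7]
```

Emit:
play_rows(
  plan=[
    [0, 0, 0, 0, 0, 0],
    [0, 0, 0, 0, 0, 0],
    [0, 0, 0, 0, 0, 0],
    [0, 0, 0, 0, 0, 0],
    [0, 0, 0, 0, 0, 0],
  ],
)

```text
time_s: 4.65
tcp_pos: [0.5353, -0.209, 0.0108]
tcp_rot: [0.0, 0.648, 0.762, 0.0]
wrist_force: [-0.4, 0.1, 6.2]
finger_gap: 0.0416
gripper_force: 45.0
```

Emit:
play_rows(
  plan=[
    [0, 0, -0.2, 0, 0, 0],
    [0, 0, -0.4, 0, 0, 0],
    [0, 0, -0.5, 0, 0, 0],
    [0, 0, -0.5, 0, 0, 0],
    [0, 0, -0.5, 0, 0, 0],
  ],
)

```text
time_s: 5.07
tcp_pos: [0.5343, -0.2083, 0.0732]
tcp_rot: [-0.001, 0.648, 0.762, -0.0]
wrist_force: [-0.3, 0.0, -2.6]
finger_gap: 0.0416
gripper_force: 45.0
```

Emit:
play_rows(
  plan=[
    [0, 0, -0.5, 0, 0, 0],
    [0, 0, -0.4, 0, 0, 0],
    [0, 0, -0.2, 0, 0, 0],
    [0, 0, 0, 0, 0, 0],
  ],
)

```text
time_s: 5.4
tcp_pos: [0.5355, -0.2091, 0.1073]
tcp_rot: [0.001, 0.648, 0.762, 0.0]
wrist_force: [1.0, -0.7, -2.7]
finger_gap: 0.0417
gripper_force: 45.0
```

```bash
python3 -c "
import goal;goal.go((.562,.0075,.105))
from h import *
c=cap('side'); save(c,'s2.png',(200,0,360,120),5)"
```

```text
t 5.4 pos [ 0.5355 -0.2091  0.1073] err world mm [ 26.5 216.6  -2.3] shift units [6.98 2.03 0.07] turn units [0.02 0.02 0.02] gap 0.0417 gf 45.0 F [ 1.  -0.7 -2.7]
```

View pics/s2.png

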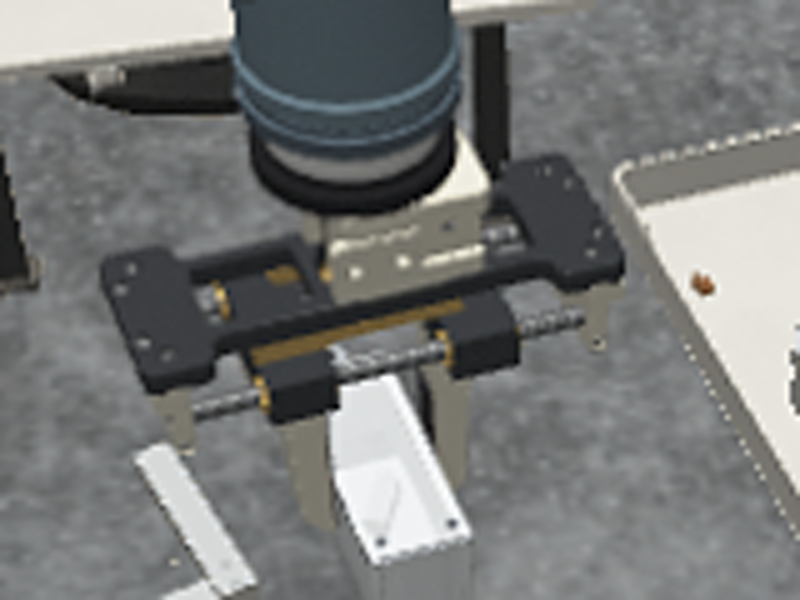

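The box is gripped and level, and the bar is visible through the plate at (390,500). Carrying it slowly to the dish.

Emit:
play_rows(
  plan=[
    [0.1, 0.03, 0, 0, 0, 0],
    [0.25, 0.07, 0, 0, 0, 0],
    [0.4, 0.12, 0, 0, 0, 0],
    [0.4, 0.12, 0, 0, 0, 0],
    [0.4, 0.12, 0, 0, 0, 0],
  ],
)

```text
time_s: 5.87
tcp_pos: [0.5409, -0.1587, 0.1056]
tcp_rot: [-0.001, 0.647, 0.762, 0.0]
wrist_force: [-0.2, 0.3, -2.0]
finger_gap: 0.0414
gripper_force: 45.0
```

Emit:
play_rows(
  plan=[
    [0.4, 0.12, 0, 0, 0, 0],
    [0.4, 0.12, 0, 0, 0, 0],
    [0.4, 0.12, 0, 0, 0, 0],
    [0.4, 0.12, 0, 0, 0, 0],
    [0.4, 0.12, 0, 0, 0, 0],
  ],
)

```text
time_s: 6.28
tcp_pos: [0.5494, -0.0971, 0.1062]
tcp_rot: [0.0, 0.647, 0.762, 0.0]
wrist_force: [-0.3, 0.3, -2.5]
finger_gap: 0.0416
gripper_force: 45.0
```

Emit:
play_rows(
  plan=[
    [0.4, 0.12, 0, 0, 0, 0],
    [0.4, 0.12, 0, 0, 0, 0],
    [0.4, 0.12, 0, 0, 0, 0],
    [0.4, 0.12, 0, 0, 0, 0],
    [0.4, 0.12, 0, 0, 0, 0],
  ],
)

```text
time_s: 6.7
tcp_pos: [0.5574, -0.0352, 0.1062]
tcp_rot: [0.0, 0.648, 0.762, 0.0]
wrist_force: [0.6, 0.0, -3.6]
finger_gap: 0.0418
gripper_force: 45.0
```

Emit:
play_rows(
  plan=[
    [0.4, 0.11, 0, 0, 0, 0],
    [0.4, 0.11, 0, 0, 0, 0],
    [0.4, 0.11, 0, 0, 0, 0],
    [0.2, 0.05, 0, 0, 0, 0],
    [0.05, 0, 0, 0, 0, 0],
  ],
)

```text
time_s: 7.12
tcp_pos: [0.5616, 0.0099, 0.1061]
tcp_rot: [-0.0, 0.647, 0.762, 0.0]
wrist_force: [0.3, -0.2, -4.1]
finger_gap: 0.0413
gripper_force: 45.0
```

```bash
python3 -c "
import goal;goal.go((.562,.0075,.105));goal.go((.562,.0075,.105),tilt=40)"
```

```text
t 7.12 pos [0.5616 0.0099 0.1061] err world mm [ 0.4 -2.4 -1.1] shift units [-0.08  0.    0.04] turn units [ 0.   -0.    0.04] gap 0.0413 gf 45.0 F [ 0.3 -0.2 -4.1]
t 7.12 pos [0.5616 0.0099 0.1061] err world mm [ 0.4 -2.4 -1.1] shift units [-0.08  0.    0.04] turn units [-0.01  8.72  0.03] gap 0.0413 gf 45.0 F [ 0.3 -0.2 -4.1]
```

Emit:
play_rows(
  plan=[
    [0, 0, 0, 0, 0.5, 0],
    [0, 0, 0, 0, 0.9, 0],
    [0, 0, 0, 0, 0.9, 0],
    [0, 0, 0, 0, 0.9, 0],
    [0, 0, 0, 0, 0.9, 0],
  ],
)

```text
time_s: 7.53
tcp_pos: [0.562, 0.0078, 0.1067]
tcp_rot: [-0.125, 0.639, 0.752, 0.107]
wrist_force: [-0.7, 0.4, -2.3]
finger_gap: 0.0414
gripper_force: 45.0
```

Emit:
play_rows(
  plan=[
    [0, 0, 0, 0, 0.9, 0],
    [0, 0, 0, 0, 0.9, 0],
    [0, 0, 0, 0, 0.9, 0],
    [0, 0, 0, 0, 0.9, 0],
    [0, 0, 0, 0, 0.9, 0],
  ],
)

```text
time_s: 7.95
tcp_pos: [0.562, 0.007, 0.1063]
tcp_rot: [-0.257, 0.61, 0.717, 0.219]
wrist_force: [0.4, 0.5, -3.4]
finger_gap: 0.0413
gripper_force: 45.0
```

Emit:
play_rows(
  plan=[
    [0, 0, 0, 0, 0.5, 0],
    [0, 0, 0, 0, 0, 0],
    [0, 0, 0, 0, 0, 0],
    [0, 0, 0, 0, 0, 0],
  ],
)

```text
time_s: 8.28
tcp_pos: [0.5617, 0.0081, 0.1062]
tcp_rot: [-0.27, 0.605, 0.712, 0.23]
wrist_force: [-0.0, 0.1, -3.2]
finger_gap: 0.0416
gripper_force: 45.0
```

```bash
python3 -c "
import goal;goal.go((.562,.0075,.105),tilt=40)
from h import *
c=cap('side'); d=cap('top')
a=c['pixels'][90:240,190:370];b=d['pixels'][100:200,280:400]
im=np.hstack([cv2.resize(a,(450,375),interpolation=2),cv2.resize(b,(350,375),interpolation=2)])
cv2.imwrite('pics/t1.png',im[...,::-1])"
```

```text
t 8.28 pos [0.5617 0.0081 0.1062] err world mm [ 0.3 -0.6 -1.2] shift units [-0.04  0.01  0.02] turn units [-0.01 -0.35  0.01] gap 0.0416 gf 45.0 F [-0.   0.1 -3.2]
```

View pics/t1.png

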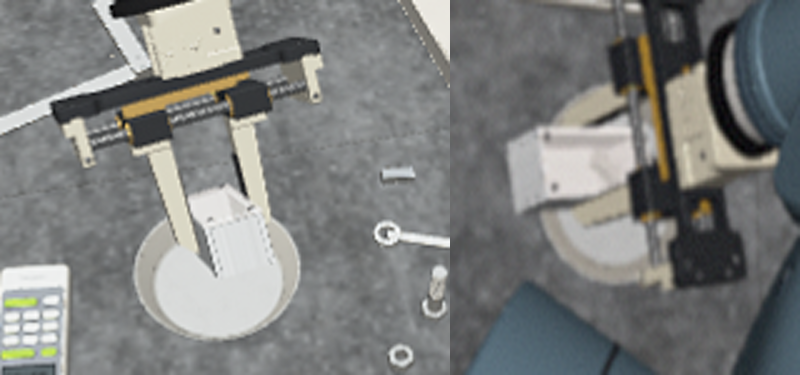

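The box is tipped correctly over the dish: in the left side view its slot end is at (240,270), inside the dish. No bar is visible in the dish yet, so I'll shake and rock.

Emit:
play_rows(
  plan=[
    [0.3, 0, 0, 0, 0, 0],
    [-0.6, 0, 0, 0, 0, 0],
    [0.6, 0, 0, 0, 0, 0],
    [-0.6, 0, 0, 0, 0, 0],
    [0.3, 0, 0, 0, 0, 0],
  ],
)

```text
time_s: 8.8
tcp_pos: [0.5615, 0.0068, 0.1044]
tcp_rot: [-0.271, 0.606, 0.712, 0.23]
wrist_force: [-0.9, -0.8, -2.8]
finger_gap: 0.0421
gripper_force: 45.0
```

Emit:
play_rows(
  plan=[
    [0, 0.3, 0, 0, 0, 0],
    [0, -0.6, 0, 0, 0, 0],
    [0, 0.6, 0, 0, 0, 0],
    [0, -0.6, 0, 0, 0, 0],
    [0, 0.3, 0, 0, 0, 0],
  ],
)

```text
time_s: 9.22
tcp_pos: [0.5592, 0.0089, 0.1063]
tcp_rot: [-0.273, 0.605, 0.712, 0.23]
wrist_force: [-1.6, 0.1, -2.7]
finger_gap: 0.0416
gripper_force: 45.0
```

Emit:
play_rows(
  plan=[
    [0, 0, 0, 0, -1, 0],
    [0, 0, 0, 0, -1, 0],
    [0, 0, 0, 0, -1, 0],
    [0, 0, 0, 0, -1, 0],
    [0, 0, 0, 0, -1, 0],
  ],
)

```text
time_s: 9.63
tcp_pos: [0.5626, 0.0088, 0.1072]
tcp_rot: [-0.122, 0.639, 0.752, 0.105]
wrist_force: [-1.0, 0.1, -2.4]
finger_gap: 0.042
gripper_force: 45.0
```

Emit:
play_rows(
  plan=[
    [0, 0, 0, 0, -1, 0],
    [0, 0, 0, 0, -1, 0],
    [0, 0, 0, 0, 0, 0],
  ],
)

```text
time_s: 9.88
tcp_pos: [0.5618, 0.0118, 0.1079]
tcp_rot: [-0.063, 0.644, 0.761, 0.054]
wrist_force: [-0.4, 1.0, -2.4]
finger_gap: 0.0416
gripper_force: 45.0
```

```bash
cat > chk.py <<'E'
import goal,sys; from h import *
goal.go((.562,.0075,.105))
vv,uu=np.mgrid[0:400,0:640]
for n in('side','top'):
    c=cap(n); P=pts(c,uu,vv); ok=(c['range_z']>0)&(np.hypot(P[...,0]-.5676,P[...,1]+.025)<.046)
    z=P[...,2]; fl=ok&(z<.006); m=ok&(z>.006)&(z<.03)
    print(n,'floor px',fl.sum(),'bar-like px',m.sum(), P[m].mean(0).round(3) if m.sum() else '', 'dark floor px',(fl&(c['pixels'].max(2)<120)).sum())
    if len(sys.argv)>1 and n=='side': save(c,sys.argv[1],(200,90,360,240),4)
E
python3 chk.py r1.png
```

```text
t 9.88 pos [0.5618 0.0118 0.1079] err world mm [ 0.2 -4.3 -2.9] shift units [-0.16 -0.02  0.07] turn units [ 0.02 -2.07  0.06] gap 0.0416 gf 45.0 F [-0.4  1.  -2.4]
side floor px 585 bar-like px 0  dark floor px 0
top floor px 108 bar-like px 0  dark floor px 5
```

View pics/r1.png

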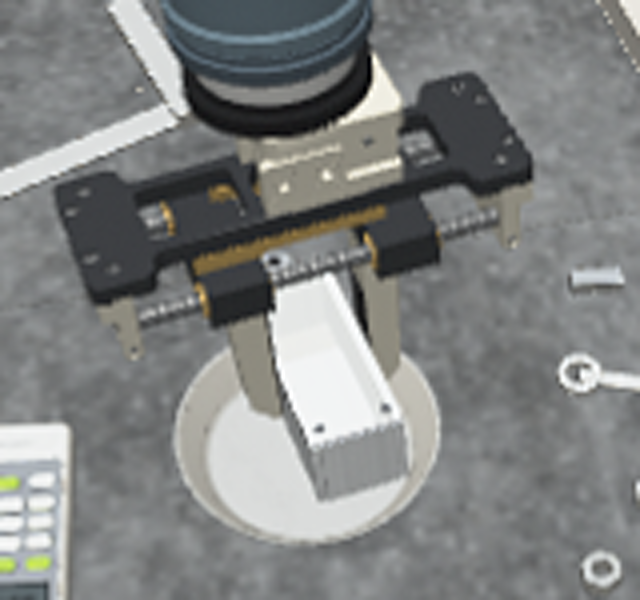

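The near part of the box is empty and no bar shows on the visible dish floor at (260,470). The bar is either at the slot or under the box. One more rocking round, then I'll lift level to see beneath.

Emit:
play_rows(
  plan=[
    [0, 0, 0, 0, 1, 0],
    [0, 0, 0, 0, 1, 0],
    [0, 0, 0, 0, 1, 0],
    [0, 0, 0, 0, 1, 0],
    [0, 0, 0, 0, 1, 0],
  ],
)

```text
time_s: 10.4
tcp_pos: [0.5626, 0.007, 0.1065]
tcp_rot: [-0.215, 0.622, 0.731, 0.184]
wrist_force: [-0.2, -1.1, -2.7]
finger_gap: 0.0416
gripper_force: 45.0
```

Emit:
play_rows(
  plan=[
    [0, 0.3, 0, 0, 1, 0],
    [0, -0.6, 0, 0, 0, 0],
    [0.3, 0.6, 0, 0, 0, 0],
    [-0.6, -0.6, 0, 0, 0, 0],
    [0.3, 0.3, 0, 0, 0, 0],
  ],
)

```text
time_s: 10.82
tcp_pos: [0.5594, 0.0045, 0.1031]
tcp_rot: [-0.244, 0.615, 0.721, 0.206]
wrist_force: [-0.2, -0.3, -3.6]
finger_gap: 0.0418
gripper_force: 45.0
```

Emit:
play_rows(
  plan=[
    [0, 0, 0, 0, -1, 0],
    [0, 0, 0, 0, -1, 0],
    [0, 0, 0, 0, -1, 0],
    [0, 0, 0, 0, 1, 0],
    [0, 0, 0, 0, 1, 0],
  ],
)

```text
time_s: 11.23
tcp_pos: [0.5626, 0.0099, 0.1083]
tcp_rot: [-0.213, 0.62, 0.733, 0.184]
wrist_force: [-0.2, 0.4, -3.7]
finger_gap: 0.0418
gripper_force: 45.0
```

Emit:
play_rows(
  plan=[
    [0, 0, 0, 0, 1, 0],
    [0, 0, 0, 0, -1, 0],
    [0, 0, 0, 0, -1, 0],
    [0, 0, 0, 0, -1, 0],
    [0, 0, 0, 0, -1, 0],
  ],
)

```text
time_s: 11.65
tcp_pos: [0.5623, 0.0067, 0.1057]
tcp_rot: [-0.124, 0.64, 0.751, 0.106]
wrist_force: [-0.2, 0.3, -3.3]
finger_gap: 0.0418
gripper_force: 45.0
```

Emit:
play_rows(
  plan=[
    [0, 0, 0, 0, -1, 0],
    [0, 0, 0, 0, -1, 0],
    [0, 0, 0, 0, -1, 0],
    [0, 0, 0, 0, -1, 0],
    [0, 0, 0, 0, 0, 0],
  ],
)

```text
time_s: 12.07
tcp_pos: [0.561, 0.0103, 0.1062]
tcp_rot: [-0.003, 0.647, 0.763, 0.002]
wrist_force: [-0.7, 0.2, -2.6]
finger_gap: 0.0418
gripper_force: 45.0
```

Emit:
play_rows(
  plan=[
    [0, 0, -0.3, 0, 0, 0],
    [0, 0, -0.6, 0, 0, 0],
    [0, 0, -0.6, 0, 0, 0],
    [0, 0, -0.6, 0, 0, 0],
    [0, 0, -0.6, 0, 0, 0],
  ],
)

```text
time_s: 12.48
tcp_pos: [0.5618, 0.0065, 0.1881]
tcp_rot: [-0.005, 0.648, 0.761, 0.003]
wrist_force: [0.4, 0.1, -2.4]
finger_gap: 0.0419
gripper_force: 45.0
```

Emit:
play_rows(
  plan=[
    [0, 0, -0.6, 0, 0, 0],
    [0, 0, -0.3, 0, 0, 0],
    [0, 0, 0, 0, 0, 0],
  ],
)

```text
time_s: 12.73
tcp_pos: [0.5633, 0.0061, 0.2166]
tcp_rot: [-0.002, 0.648, 0.761, 0.004]
wrist_force: [0.9, -1.1, -2.4]
finger_gap: 0.0415
gripper_force: 45.0
```

```bash
python3 chk.py r2.png
```

```text
t 12.73 pos [0.5633 0.0061 0.2166] err world mm [  -1.3    1.4 -111.6] shift units [ 0.02 -0.05  3.72] turn units [ 0.05 -0.11 -0.01] gap 0.0415 gf 45.0 F [ 0.9 -1.1 -2.4]
side floor px 1252 bar-like px 70 [ 0.56  -0.01   0.014] dark floor px 0
top floor px 100 bar-like px 13 [ 0.556 -0.02   0.013] dark floor px 6
```

View pics/r2.png

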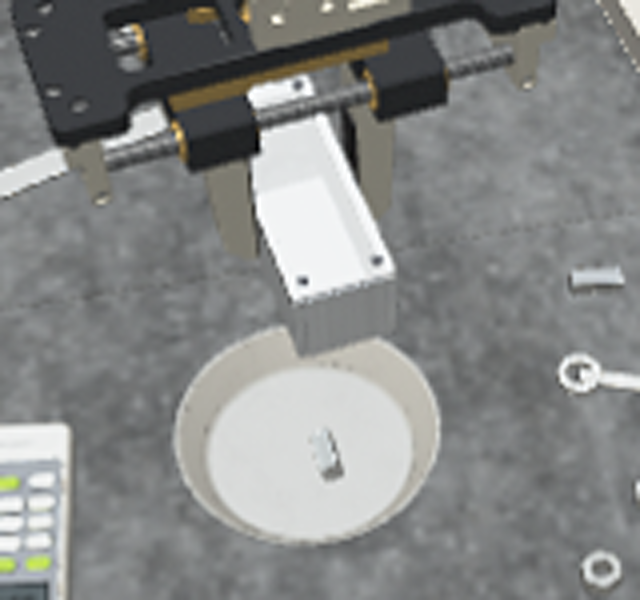

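The bar lies in the dish at (325,455) and the box is empty. Carrying the box back to its original place.

Emit:
play_rows(
  plan=[
    [-0.35, -0.1, 0, 0, 0, 0],
    [-0.7, -0.2, 0, 0, 0, 0],
    [-0.7, -0.2, 0, 0, 0, 0],
    [-0.7, -0.2, 0, 0, 0, 0],
    [-0.7, -0.2, 0, 0, 0, 0],
  ],
)

```text
time_s: 13.25
tcp_pos: [0.5491, -0.0914, 0.2118]
tcp_rot: [-0.004, 0.647, 0.762, 0.002]
wrist_force: [0.9, -0.5, -2.6]
finger_gap: 0.0415
gripper_force: 45.0
```

Emit:
play_rows(
  plan=[
    [-0.7, -0.2, 0, 0, 0, 0],
    [-0.7, -0.2, 0, 0, 0, 0],
    [-0.7, -0.2, 0, 0, 0, 0],
    [-0.7, -0.2, 0, 0, 0, 0],
    [-0.7, -0.2, 0, 0, 0, 0],
  ],
)

```text
time_s: 13.67
tcp_pos: [0.5363, -0.1999, 0.2109]
tcp_rot: [-0.005, 0.648, 0.762, 0.002]
wrist_force: [0.4, 1.1, -3.0]
finger_gap: 0.0413
gripper_force: 45.0
```

Emit:
play_rows(
  plan=[
    [-0.3, -0.1, 0.4, 0, -0.1, 0],
    [0, 0, 0.7, 0, 0, 0],
    [0, 0, 0.7, 0, 0, 0],
    [0, 0, 0.7, 0, 0, 0],
    [0, 0, 0.7, 0, 0, 0],
  ],
)

```text
time_s: 14.08
tcp_pos: [0.5347, -0.2082, 0.1141]
tcp_rot: [-0.001, 0.648, 0.762, -0.0]
wrist_force: [0.4, 0.5, -2.6]
finger_gap: 0.0418
gripper_force: 45.0
```

Emit:
play_rows(
  plan=[
    [0, 0, 0.7, 0, 0, 0],
    [0, 0, 0.7, 0, 0, 0],
    [0, 0, 0.5, 0, 0, 0],
    [0, 0, 0.2, 0, 0, 0],
    [0, 0, 0, 0, 0, 0],
  ],
)

```text
time_s: 14.5
tcp_pos: [0.534, -0.2073, 0.0508]
tcp_rot: [-0.003, 0.648, 0.762, -0.0]
wrist_force: [-0.5, 0.4, -1.5]
finger_gap: 0.0418
gripper_force: 45.0
```

```bash
python3 -c "
import goal
for i in range(2): goal.go((.5345,-.208,.0108)); goal.cap('top')"
```

```text
t 14.5 pos [ 0.534  -0.2073  0.0508] err world mm [  0.5  -0.7 -40. ] shift units [-0.03  0.02  1.33] turn units [-0.05 -0.05  0.01] gap 0.0418 gf 45.0 F [-0.5  0.4 -1.5]
t 14.55 pos [ 0.5351 -0.2078  0.0524] err world mm [ -0.6  -0.2 -41.6] shift units [-0.01 -0.02  1.39] turn units [-0.03 -0.02  0.01] gap 0.0416 gf 45.0 F [ 0.6 -0.6 -2.6]
```

Emit:
play_rows(
  plan=[
    [0, 0, 0.5, 0, 0, 0],
    [0, 0, 0.45, 0, 0, 0],
    [0, 0, 0.25, 0, 0, 0],
    [0, 0, 0.1, 0, 0, 0],
    [0, 0, 0, 0, 0, 0],
  ],
)

```text
time_s: 15.02
tcp_pos: [0.5361, -0.2079, 0.0146]
tcp_rot: [-0.0, 0.648, 0.762, -0.0]
wrist_force: [0.4, 0.4, -1.7]
finger_gap: 0.0416
gripper_force: 45.0
```

Emit:
play_rows(
  plan=[
    [0, 0, 0.04, 0, 0, 0],
    [0, 0, 0, 0, 0, 0],
  ],
)

```text
time_s: 15.18
tcp_pos: [0.5366, -0.2082, 0.014]
tcp_rot: [0.001, 0.648, 0.762, 0.0]
wrist_force: [0.0, 0.3, -2.7]
finger_gap: 0.0416
gripper_force: 45.0
```

Emit:
play_rows(
  plan=[
    [0, 0, 0.03, 0, 0, 0],
    [0, 0, 0, 0, 0, 0],
  ],
)

```text
time_s: 15.35
tcp_pos: [0.5363, -0.208, 0.0128]
tcp_rot: [0.0, 0.648, 0.762, 0.0]
wrist_force: [0.1, 0.1, -2.9]
finger_gap: 0.0417
gripper_force: 45.0
```

Emit:
play_rows(
  plan=[
    [0, 0, 0.05, 0, 0, 0],
    [0, 0, 0, 0, 0, 0],
  ],
)

```text
time_s: 15.52
tcp_pos: [0.5361, -0.2079, 0.0109]
tcp_rot: [0.0, 0.648, 0.762, -0.0]
wrist_force: [-0.1, 0.4, -2.8]
finger_gap: 0.0413
gripper_force: 45.0
```

Emit:
play_rows(
  plan=[
    [0, 0, 0.03, 0, 0, 0],
    [0, 0, 0, 0, 0, 0],
  ],
)

```text
time_s: 15.68
tcp_pos: [0.536, -0.2078, 0.0108]
tcp_rot: [0.0, 0.648, 0.762, -0.0]
wrist_force: [-2.2, 0.5, 4.3]
finger_gap: 0.0417
gripper_force: 45.0
```

Contact (+4 N): the box is standing. Releasing and retreating.

Emit:
play_rows(
  plan=[
    [0, 0, 0, 0, 0, 0],
    [0, 0, 0, 0, 0, 0],
    [0, 0, 0, 0, 0, 0],
    [0, 0, 0, 0, 0, 0],
    [0, 0, 0, 0, 0, 0],
  ],
  jaw=75,
)

```text
time_s: 16.1
tcp_pos: [0.5361, -0.2079, 0.01]
tcp_rot: [0.0, 0.648, 0.762, 0.0]
wrist_force: [0.5, 0.9, 0.7]
finger_gap: 0.0702
gripper_force: 0.0
```

Emit:
play_rows(
  plan=[
    [0, 0, 0, 0, 0, 0],
    [0, 0, 0, 0, 0, 0],
    [0, 0, -0.3, 0, 0, 0],
    [0, 0, -0.7, 0, 0, 0],
    [0, 0, -0.8, 0, 0, 0],
  ],
)

```text
time_s: 16.52
tcp_pos: [0.535, -0.2072, 0.0638]
tcp_rot: [-0.002, 0.648, 0.762, -0.0]
wrist_force: [1.2, -0.1, 0.1]
finger_gap: 0.0751
gripper_force: 0.0
```

Emit:
play_rows(
  plan=[
    [0, 0, -0.9, 0, 0, 0],
    [0, 0, -0.9, 0, 0, 0],
    [0, 0, -0.9, 0, 0, 0],
    [0, 0, -0.9, 0, 0, 0],
    [0, 0, -0.9, 0, 0, 0],
  ],
)

```text
time_s: 16.93
tcp_pos: [0.5358, -0.2077, 0.2012]
tcp_rot: [0.0, 0.648, 0.762, 0.0]
wrist_force: [0.3, -0.9, 0.1]
finger_gap: 0.075
gripper_force: 0.0
```

Emit:
play_rows(
  plan=[
    [0, -1, 0, 0, 0, 0],
    [0, -1, 0, 0, 0, 0],
    [0, -1, 0, 0, 0, 0],
    [0, -1, 0, 0, 0, 0],
    [0, 0, 0, 0, 0, 0],
  ],
)

```text
time_s: 17.35
tcp_pos: [0.4134, -0.2269, 0.1995]
tcp_rot: [-0.001, 0.648, 0.762, -0.001]
wrist_force: [0.5, 0.4, 0.4]
finger_gap: 0.0747
gripper_force: 0.0
```

```bash
python3 -c "
import numpy as np
from h import *
np.save('top.npy',cap('top'),allow_pickle=True); save(cap('side'),'end.png')"; sed -i "s/^save/#&/" m.py; python3 m.py; python3 chk.py
```

```text
long 735 [ 0.5365 -0.2139] [0.0427 0.126 ] 8.8 [ 0.5359 -0.2034  0.0399]
[[0.5058000087738037, -0.15489999949932098], [0.5250999927520752, -0.2793999910354614], [0.567300021648407, -0.2728999853134155], [0.5479999780654907, -0.14839999377727509]]
long+lug 817 [ 0.5371 -0.2166] [0.043 0.132] 9.2 [ 0.535  -0.2029  0.0382]
short 530 [0.5183 0.195 ] [0.0423 0.0872] 24.1 [0.5155 0.2002 0.0395]
dish ((0.5675991177558899, -0.02487649768590927), 0.06692160665988922) 0.029940029726097883
dishfloor z 0.0014789292198584825
bench z -2.721964812746336e-05
lug [ 0.54951155 -0.27366871  0.03153257]
t 17.45 pos [ 0.4174 -0.2275  0.2   ] err world mm [144.6 235.  -95. ] shift units [6.97 6.   3.17] turn units [ 0.02  0.01 -0.01] gap 0.0752 gf 0.0 F [ 0.2  0.8 -0.6]
side floor px 1260 bar-like px 69 [ 0.56  -0.01   0.014] dark floor px 0
top floor px 963 bar-like px 64 [ 0.56  -0.014  0.015] dark floor px 0
```

View pics/end.png

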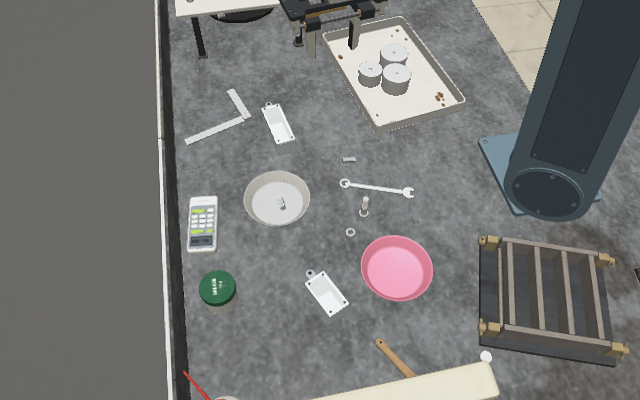

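The bar is in the dish at (282,203), the long box stands back at (278,123), and the dish and short box (326,293) have not moved. The gripper is clear of everything.

```bash
python3 -c "
from bench import bot; print(bot.job_done())"
```

```text
the job is handed in; nothing more can be done
None
```

The job is done and handed in at about 17.5 s: the piece of bar is in the steel dish, the long box is back in its original place slot side down, and the dish and short box have not moved.

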